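# Slide the flat strip out of its channel and lock it on the sloping rest

## Robot

A 6-joint arm with a two-finger parallel gripper is mounted at the origin on a cart in front of the work surface, level with it; the furniture and walls round the work are solid. World frame = base frame: x ahead of the robot, y to its left, z up, the work surface at z = 0. Lengths are in m, angles in rad, forces in N, time in s.
With the tool pointing down it reaches from about 0.35 to 0.975 m from the base axis. Payload 4.9 kg.
Tool frame: the origin (TCP) lies midway between the tips of the shut fingers; the grasp point (between the pads) lies 19 mm behind it (manip.hold_point_z is the distance from the TCP to the grasp point, in m); z points along the fingers, y is the line along which they close (so a half turn about z gives the same grasp; the last joint's range is limited). The gripper opens to 85 mm and grips with 20 to 120 N. Pads are 22 mm wide; open, the fingers measure 114 mm over their backs; the gripper's body (76 mm by 85 mm) begins 54 mm behind the grasp point. The pads swing forward as they close: fully open they stand 13 mm farther back than shut.
Start: joints at [-1.24, 0.053, 1.613, -0, 1.476, -0.119], TCP at [0.272, -0.563, 0.231] pointing down, gripper open.
Joint ranges: [-3.01, 3.01], [-1.01, 2.22], [0.06, 2.58], [-1.02, 4.17], [0.09, 2.62], [-3.14, 3.14]. Speed limits (rad/s): [2.57, 2.57, 3.14, 3.14, 3.14, 3.14].

## Interface

Orientations are given as a unit quaternion [w, x, y, z].
In Python, from plant import manip gives the robot as it stands. The module is installed in compiled form; this text tells all that it offers.
- The arm moves only by the shell command python3 -m jog 'ROWS' [OPENING]. ROWS is JSON, one flat list of numbers, 6 for each row, row after row: the shift along the tool's x, y, z in units of 0.1 m (1.0 is 0.1 m), then the turn, a rotation vector about the tool's x, y, z in units of 180 degrees (1.0 is 180 degrees). A call has 1 to 8 rows; each row is the pose to reach, as a shift and turn from the pose commanded when the call began, along the tool's axes at that moment, turning the shorter way round; what a row does not reach only later rows make up. A row lasts 1/8 s, in which the tool goes at most 62.5 mm and 10.7 degrees, less where a joint would pass 70% of its speed; a pose out of reach is approached as far as the arm can. A call with a number of a shift or a turn outside -1 to 1 is refused whole. A call with a gripper value outside its range is refused whole. OPENING is the finger opening in mm, from 0 to 85.4, set as the call begins (- or left out, the last holds). The fingers move at their own pace and stop on an object; the grip force is fixed at half the most. Time passes only in rows, so rows that repeat a pose let the fingers close. It gives the time, the measured TCP pose, the force, the opening and the grip force at its end, in the units of the state.
- manip.state(): the state, without advancing time (a new reading comes with each control period).
- manip.grab_frame(name): name is "scene" or "top" or "wrist"; returns a dict with "img" (400x640x3 uint8, blue, green, red), "z_map" (400x640 float32, m along the optical axis (not along the pixel's ray), 0 where there is no reading), "fx", "fy", "cx", "cy" (pixels), "xyz" and "attitude" of the camera in the world; the wrist camera has in their place "T_tool_cam" (4x4, takes a point from camera to tool coordinates, whose origin is the TCP and whose axes are the flange's). Camera axes: x right, y up, looking along -z (the intrinsics and any distortion apply to the point x, -y, -z); pixel columns grow to the right and rows downward; lengths in m; the calibration is good to about 2 mm. A picture is of the moment at which its call begins: read the wrist's pose just before it.
- manip.job_done(): hands the job in; it is judged then, once.
The state is a dict: "time": time; "joint_pos": joint angles; "joint_vel": joint speeds; "joint_efforts": joint torques, N m; "tool_pos": TCP position; "tool_rot": TCP orientation; "contact_force": force on the tool from outside, world axes, zero at the start; "ft_torque": the same for the moment, N m; "gripper_width": opening from 0.0 (shut) to 1.0 (fully open); "grasp_force": force on a finger pad.
Only numpy, scipy, OpenCV 4.12 (cv2) and the standard library are available. Lean on these libraries where they do the work, as an engineer would, in place of code of your own. Each camera call takes 0.05 s, during which the arm holds its last target. There are 200 camera calls.

## Task

The flat steel strip lies in the green channel, where it cannot be gripped: push it along until its end sticks out well past the channel's open lip on the right without falling off, then take it by that end. Carry it, without dropping it, to the sloping rest and slide it up the slope under the yellow bridge, as far as the end stop, so that the red spring button pops up through the hole and the strip lies flat on the bed, locked; let go of it. Leave the other things on the bench where they are.

Things in the scene. Friction and masses are not known exactly. Their poses are not given: they have to be found in the camera images.
- strip: Flat grey steel strip, 140 x 46 x 5 mm, 0.2 to 0.3 kg, with a 16 mm round hole through its middle; both ends are alike. Origin: middle of its underside, at the hole; x along its length, y across, z through its thickness. It starts flat in the channel, its x along the channel's x.
- strip_out (a point): Middle of the strip's end that is nearer to the channel's lip at the start: 70 mm from the strip's origin along its -x, at half its thickness. At the start it lies 12 to 30 mm inside the lip.
- channel: Green channel on a wooden riser, fixed; 200 mm long along its x, 60 wide. Origin: middle of its underside, on the bench. Channel floor 70 mm above the origin, 52 mm wide between side walls that rise 9 mm above it (no finger fits beside the strip); open at both ends, 30 mm or more of bare floor behind the strip's far end at the start. x points roughly to the robot's left.
- lip (a point): Middle of the floor's edge at the open lip of the channel (channel x = -100 mm, z = 70 mm), on the robot's right; the strip is to be pushed out here. Beyond it is free space down to the bench. The strip tips off if it sticks out by 70 mm.
- bed: Dark steel bed of the grey sloping rest, fixed, rising 30 degrees away from the robot. Origin: middle of the lower edge of its upper face, 90 mm above the bench; x up the slope, y across, z out of the face. 106 mm long, 74 wide. Button at x = 25 mm. A strip fully home sticks out 45 mm past the lower edge, with free room beside and below that part.
- bridge (a point): Middle of the underside of the yellow bridge over the bed, at bed x = 62 mm, 16 mm above the face. The bridge spans x = 55 to 69 mm, its posts are 58 mm apart inside, its top is 24 mm above the face.
- stop (a point): Middle of the foot of the end stop's face, at bed x = 95 mm; the stop is 14 mm high. With the strip's upper end against it the hole is right over the button.
- button (a joint): Red round-ended spring button, 10 mm across, in the bed at bed x = 25 mm, y = 0. 0 = fully out, standing 8 mm above the bed's face; grows in m as it is pressed in (8 mm: flush). Pressing takes 0.7 to 1.5 N.
- tin_flux: Bystander: round yellow tin with a tan lid, 61 mm across, 50 tall. Origin: middle of its underside.
- gear_b: Bystander: small grey steel gear lying flat, 55 mm across, 19 thick. Origin: middle of its underside.
- spanner_small: Bystander: small grey open-ended spanner, 167 mm long, 7 thick. Origin: middle of its underside.
- oil_stone: Bystander: dark grey-green oil stone, 50 x 150 x 26 mm. Origin: middle of its underside.
- rule_fold: Bystander: folded yellow rule, 28 x 160 x 12 mm. Origin: middle of its underside.
- tin_screws: Bystander: round dark blue tin with a tan lid, 73 mm across, 45 tall. Origin: middle of its underside.
Things that resemble listed ones, but are neither listed nor needed, are in the scene too. Leave any purple look-alike of the strip alone.

How it is judged:
By the outcome, as a careful person would: the job done as asked, in the order asked, and still so for the second after the job is handed in, with the robot touching nothing.
It also fails if it takes over 58 s, if anything falls off the work surface, if the arm or the gripper's body presses on something with over 40 N, if the wrist force passes 120 N, or if a joint passes its speed limit or range.

## Working session

There is one attempt and no reset: what is moved stays moved. The work goes in short steps, Python scripts to look and compute and a shell command to move; the robot and the scene stay as the last step left them, time stands still between calls to the robot, and variables do not carry over. Pictures are saved under pics/ and viewed, at most 11 in all, crops included, and the job is handed in when it is done.

```bash
mkdir -p pics; cat > h.py <<'E'
import numpy as np, cv2
from scipy.spatial.transform import Rotation as R
from plant import manip
def rot(q): return R.from_quat([q[1],q[2],q[3],q[0]]).as_matrix()
def cloud(f):
    z=f["z_map"].astype(float); v,u=np.mgrid[:z.shape[0],:z.shape[1]]
    return np.stack([(u-f["cx"])/f["fx"]*z,-(v-f["cy"])/f["fy"]*z,-z],-1)
def world(name):
    s=manip.state(); f=manip.grab_frame(name); c=cloud(f)
    if name=="wrist":
        T=np.array(f["T_tool_cam"]); c=c@T[:3,:3].T+T[:3,3]
        c=c@rot(s["tool_rot"]).T+np.array(s["tool_pos"])
    else: c=c@rot(f["attitude"]).T+np.array(f["xyz"])
    return f,c
E
python3 - <<'E'
from h import *
for n in ("top","scene"):
    f,c=world(n); cv2.imwrite(f"pics/{n}.png",f["img"]); np.save(n+".npy",c); print(n,f["xyz"],f["attitude"],{k:f[k] for k in f if k not in("img","z_map","xyz","attitude")})
print(manip.state(),manip.hold_point_z)
E
```

```text
top [0.43720933 0.06905057 1.45896173] [ 0.71656652  0.03749898 -0.0356647  -0.69559635] {'fx': 462.017346465818, 'fy': 462.017346465818, 'cx': 319.4838098954259, 'cy': 191.27673877570078}
scene [-0.07568613 -1.15577767  1.03888717] [ 0.85689312  0.4607993  -0.11840333 -0.19844103] {'fx': 474.83234063933577, 'fy': 474.83234063933577, 'cx': 321.0742204428812, 'cy': 199.29325576926448}
{'time': 0.1, 'joint_pos': array([-1.24004213e+00,  5.32901601e-02,  1.61415032e+00,  1.52154800e-05,
        1.47597008e+00, -1.18997096e-01]), 'joint_vel': array([ 0.00011359, -0.00104902, -0.00477228, -0.00225943, -0.00165263,
       -0.00131476]), 'joint_efforts': array([-4.05190463e-06, -3.94904566e+01, -3.71362567e+01, -1.58281491e-04,
        3.95813418e-03, -1.32842200e-05]), 'tool_pos': array([ 0.27153884, -0.56231855,  0.23019017]), 'tool_rot': array([-9.04664586e-04,  9.74821603e-01,  2.22984342e-01, -8.85285631e-05]), 'contact_force': array([-0.1701321 ,  0.01064853, -0.32253167]), 'ft_torque': array([0.02357708, 0.0246528 , 0.01308569]), 'grasp_force': 0.0, 'gripper_width': 1.0039446248701678} 0.0187
```

View pics/top.png

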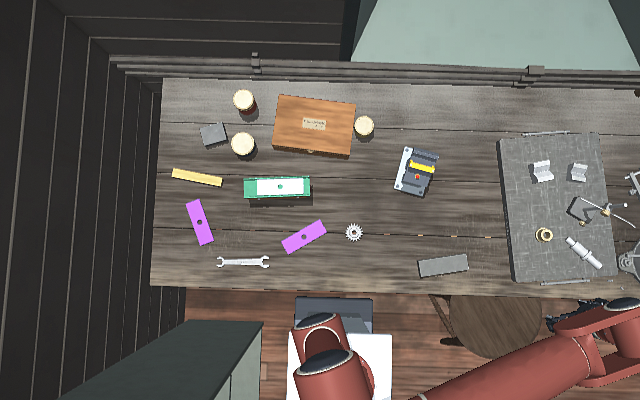

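View pics/scene.png

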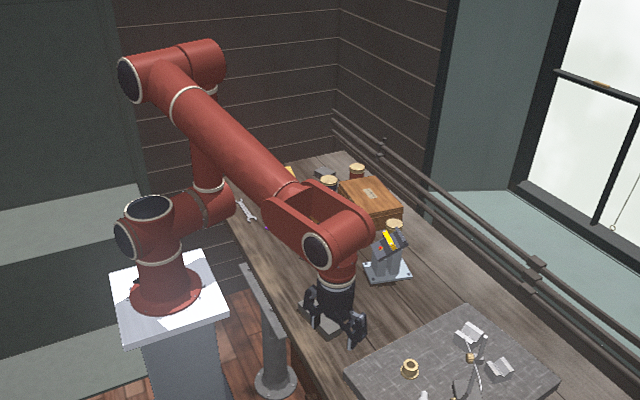

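The top view shows the channel at about (244–311, 177–198), with the pale strip at x≈257–303 and its hole at (280,187). The rest is at (395–440, 147–197), with the button near (418,177) and the bridge near (422,168). Next I'll measure both.

```bash
python3 - <<'E'
from h import *
c=np.load("top.npy"); im=cv2.imread("pics/top.png").astype(int)
# channel region
def rect(m,name):
    p=c[m][:,:2].astype(np.float32); r=cv2.minAreaRect(p*1000); print(name,m.sum(),r,np.median(c[m],0))
reg=np.zeros(c.shape[:2],bool); reg[165:210,235:322]=1
z=c[...,2]
rect(reg&(z>.055)&(z<.1),"channel")
white=(im.min(-1)>200)
rect(reg&(z>.05)&white,"strip")
for u in range(240,318,4): print(u,im[187,u],c[187,u].round(3))
reg2=np.zeros_like(reg); reg2[140:205,385:445]=1
b,g,r=im[...,0],im[...,1],im[...,2]
rect(reg2&(r>180)&(g>150)&(b<90),"bridge"); 
m=reg2&(r>150)&(g<90)&(b<90); print(m.sum(),np.argwhere(m).mean(0),c[m].mean(0))
cv2.imwrite("pics/a.png",np.hstack([cv2.resize(im[160:215,235:325].astype(np.uint8),None,fx=4.4,fy=4.4,interpolation=2),cv2.resize(im[145:200,385:450].astype(np.uint8),None,fx=4.4,fy=4.4,interpolation=2)]))
E
```

```text
channel 1347 ((590.6107788085938, 205.11529541015625), (60.94478988647461, 199.02587890625), 3.770942211151123) [0.590603   0.20520081 0.07344403]
strip 692 ((558.4898071289062, 143.517578125), (258.84820556640625, 118.38391876220703), 56.127132415771484) [0.59217961 0.19650517 0.07435012]
240 [ 89  96 103] [ 0.595  0.328 -0.   ]
244 [174 212 111] [0.587 0.303 0.074]
248 [169 206 113] [0.588 0.291 0.072]
252 [171 209 112] [0.588 0.279 0.074]
256 [165 204  99] [0.589 0.267 0.07 ]
260 [255 255 255] [0.588 0.254 0.076]
264 [255 255 255] [0.59  0.243 0.068]
268 [255 255 255] [0.59  0.231 0.07 ]
272 [255 255 255] [0.59  0.218 0.074]
276 [255 255 255] [0.591 0.207 0.07 ]
280 [169 211 108] [0.591 0.195 0.071]
284 [255 255 255] [0.591 0.182 0.072]
288 [255 255 255] [0.591 0.17  0.075]
292 [255 255 255] [0.591 0.158 0.076]
296 [255 255 255] [0.592 0.146 0.075]
300 [255 255 255] [0.592 0.134 0.073]
304 [159 205  97] [0.594 0.122 0.065]
308 [181 221 120] [0.593 0.11  0.073]
312 [53 58 63] [0.601 0.099 0.003]
316 [81 91 97] [ 0.602  0.087 -0.001]
bridge 121 ((569.390380859375, -79.62940979003906), (62.79161071777344, 392.8960876464844), 32.55800247192383) [ 0.65289761 -0.21828661  0.14192101]
6 [176.33333333 417.        ] [ 0.63039746 -0.21161726  0.1073429 ]
```

View pics/a.png

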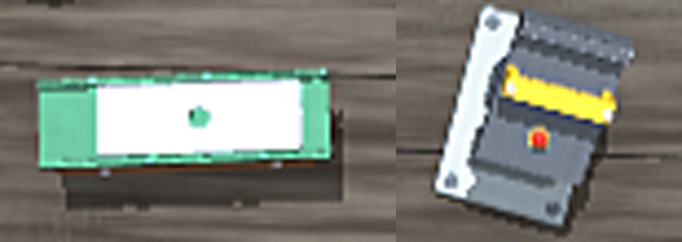

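The crop shows the strip about 19 mm inside the lip, the button at (538,138) in the crop and the bridge just beyond it. I'll write a move planner and get the wrist camera geometry.

```bash
cat >> h.py <<'E'
def tool(xdir,zdir):
    x=np.array(xdir,float); z=np.array(zdir,float); z/=np.linalg.norm(z); x-=z*(x@z); x/=np.linalg.norm(x)
    return np.stack([x,np.cross(z,x),z],1)
def yaw(d): a=np.radians(d); return tool([np.cos(a),np.sin(a),0],[0,0,-1])
def delta(p0,R0,p,Rt):
    print("shift",(R0.T@(np.array(p)-p0)/.1).round(3),"turn",(R.from_matrix(R0.T@Rt).as_rotvec()/np.pi).round(4))
def now():
    s=manip.state(); return np.array(s["tool_pos"]),rot(s["tool_rot"])
E
python3 - <<'E'
from h import *
f=manip.grab_frame("wrist"); print(np.array(f["T_tool_cam"]).round(3),f["fx"],f["cx"],f["cy"])
p,r=now(); print(p,r.round(3))
wp=[((.30,-.50,.33),26),((.38,-.42,.40),30),((.46,-.33,.42),50),((.5,-.28,.42),70)]
a,b=p,r
for q,y in wp: 
    delta(a,b,q,yaw(y)); a,b=np.array(q),yaw(y)
c=np.load("top.npy");m=np.zeros(c.shape[:2],bool);m[165:210,235:322]=1;m&=(c[...,2]>.055)&(c[...,2]<.1)
box=cv2.boxPoints(cv2.minAreaRect(c[m][:,:2].astype(np.float32)*1000));print(box)
E
```

```text
[[-0.     0.958  0.288  0.075]
 [ 1.     0.     0.001  0.   ]
 [ 0.001  0.288 -0.958 -0.143]
 [ 0.     0.     0.     1.   ]] 281.5037286136164 321.2576756447496 198.62875436064135
[ 0.27158688 -0.56236798  0.23031386] [[ 0.901  0.435 -0.   ]
 [ 0.435 -0.901  0.002]
 [ 0.    -0.002 -1.   ]]
shift [ 0.527 -0.44  -0.996] turn [-0.0005 -0.0001 -0.0013]
shift [ 1.07  -0.368 -0.7  ] turn [ 0.      0.     -0.0222]
shift [ 1.143 -0.379 -0.2  ] turn [ 0.      0.     -0.1111]
shift [ 0.64  -0.015  0.   ] turn [ 0.      0.     -0.1111]
[[553.6596  302.4087 ]
 [566.7491  103.8137 ]
 [627.56195 107.8219 ]
 [614.4725  306.4169 ]]
```

```bash

python3 -m jog '[0.3,-0.1,-0.4,0,0,0, 0.7,-0.25,-0.7,0,0,0]'
python3 -m jog '[0.5,-0.2,0,0,0,0, 1,-0.4,0,0,0,0]' >/dev/null
python3 -m jog '[0.5,-0.2,0,0,0,0, 1,-0.4,0,0,0,0]' >/dev/null
python3 -m jog '[0.5,-0.2,0,0,0,0, 1,-0.4,0,0,0,0]' >/dev/null
python3 -m jog '[0.4,-0.1,0,0,0,0, 0.7,-0.2,0,0,0,0, 0.7,-0.2,0,0,0,0, 0.7,-0.2,0,0,0,0]'
python3 - <<'E'
from h import *
f,c=world("wrist"); cv2.imwrite("pics/w1.png",f["img"]); np.save("w1.npy",c); print(now())
E
```

```text
time: 0.4
tool_pos: [0.3239, -0.5097, 0.3019]
tool_rot: [-0.0, 0.975, 0.222, -0.0]
contact_force: [1.5, -1.2, 1.2]
gripper_width: 1.0
grasp_force: 0.0
time: 1.65
tool_pos: [0.5958, -0.2232, 0.3009]
tool_rot: [-0.0, 0.975, 0.223, -0.0]
contact_force: [-1.1, -0.2, -0.9]
gripper_width: 1.003
grasp_force: 0.0
(array([ 0.59565436, -0.22351702,  0.30104943]), array([[ 9.00892457e-01,  4.34041896e-01, -6.42271598e-04],
       [ 4.34041932e-01, -9.00892664e-01, -8.93796184e-05],
       [-6.17412270e-04, -1.98251381e-04, -9.99999790e-01]]))
```

View pics/w1.png

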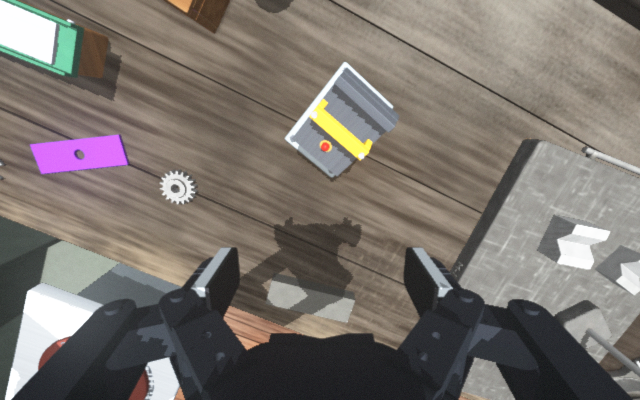

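The wrist view shows the button at (326,146), the bridge from about (318,107) to (366,152), and the bed around them. I'll fit the pose from these.

```bash
python3 - <<'E'
from h import *
c=np.load("w1.npy"); im=cv2.imread("pics/w1.png"); b,g,r=[im[...,i].astype(int) for i in range(3)]
reg=np.zeros(b.shape,bool); reg[55:185,280:405]=1
yel=reg&(r>170)&(g>140)&(b<110); red=reg&(r>130)&(g<90)&(b<90)
print("bridge",yel.sum(),np.median(c[yel],0)); rb=cv2.minAreaRect(c[yel][:,:2].astype(np.float32)*1000); print(rb,cv2.boxPoints(rb))
print("button",red.sum(),np.median(c[red],0),np.argwhere(red).mean(0))
m=reg&(c[...,2]>.08)&(c[...,2]<.2)&~yel&~red
P=c[m]; best=None
rng=np.random.default_rng(0)
for _ in range(3000):
    a=P[rng.choice(len(P),3,False)]; n=np.cross(a[1]-a[0],a[2]-a[0]); L=np.linalg.norm(n)
    if L<1e-5: continue
    n/=L; n*=np.sign(n[2])
    if abs(np.degrees(np.arccos(n[2]))-30)>4: continue
    k=(abs((P-a[0])@n)<.003)
    if best is None or k.sum()>best.sum(): best=k
Q=P[best]; ctr=Q.mean(0); n=np.linalg.svd(Q-ctr)[2][2]; n*=np.sign(n[2])
up=-n[:2]/np.linalg.norm(n[:2]); print(len(P),len(Q),ctr,n,"tilt",np.degrees(np.arccos(n[2])),"yaw",np.degrees(np.arctan2(up[1],up[0])))
full=np.zeros_like(m); full[m]=best
rr=cv2.minAreaRect(Q[:,:2].astype(np.float32)*1000); print(rr, cv2.boxPoints(rr))
o=im.copy(); o[full]=(255,0,255); cv2.imwrite("pics/b.png",cv2.resize(np.hstack([im[50:190,275:410],o[50:190,275:410]]),None,fx=2.9,fy=2.9,interpolation=2))
E
```

```text
bridge 989 [ 0.6536587  -0.21682805  0.14174034]
((645.4168090820312, -230.51072692871094), (101.97737121582031, 40.77948760986328), 76.52527618408203) [[ 613.7071  -275.3447 ]
 [ 653.3641  -284.847  ]
 [ 677.1265  -185.67676]
 [ 637.46954 -176.17447]]
button 29 [ 0.63069004 -0.21019964  0.10921191] [146.86206897 324.37931034]
5009 3502 [ 0.65608905 -0.21613176  0.11663217] [-0.48483232  0.12116149  0.86617407] tilt 29.982960244626515 yaw -14.031061764193757
((657.1153564453125, -217.22283935546875), (74.03925323486328, 93.87013244628906), 75.900390625) [[ 602.576   -241.69342]
 [ 693.6181  -264.56097]
 [ 711.6547  -192.75226]
 [ 620.6126  -169.8847 ]]
```

View pics/b.png

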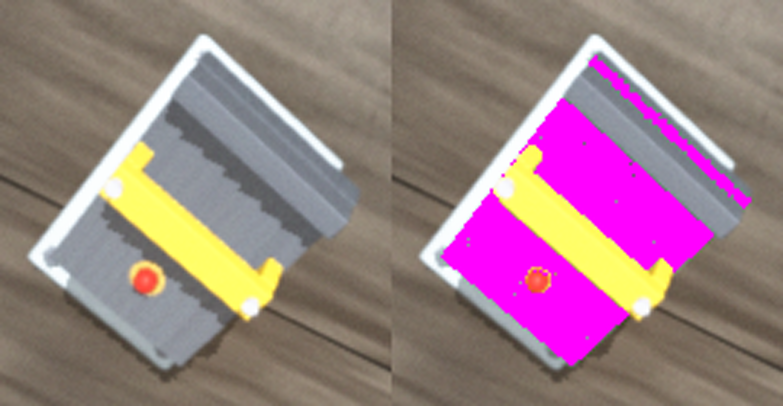

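```bash
python3 - <<'E'
from h import *
a,b=now()
for q,y in [((.59,-.12,.28),42),((.59,-.02,.27),60),((.588,.08,.26),78),((.587,.18,.25),93.8),((.586,.21,.24),93.8)]:
    delta(a,b,q,yaw(y)); a,b=np.array(q),yaw(y)
E
```

```text
shift [ 0.398 -0.957  0.21 ] turn [-0.0001  0.0002 -0.0904]
shift [ 0.669 -0.743  0.1  ] turn [ 0.   0.  -0.1]
shift [ 0.856 -0.517  0.1  ] turn [ 0.   0.  -0.1]
shift [ 0.976 -0.218  0.1  ] turn [ 0.      0.     -0.0878]
shift [0.3  0.01 0.1 ] turn [0. 0. 0.]
```

```bash

python3 -m jog '[0.2,-0.48,0.1,0,0,-0.045, 0.4,-0.957,0.2,0,0,-0.09]' 0 >/dev/null
python3 -m jog '[0.33,-0.37,0.05,0,0,-0.05, 0.67,-0.743,0.1,0,0,-0.1]' >/dev/null
python3 -m jog '[0.43,-0.26,0.05,0,0,-0.05, 0.856,-0.517,0.1,0,0,-0.1]' >/dev/null
python3 -m jog '[0.5,-0.1,0.05,0,0,-0.044, 0.976,-0.218,0.1,0,0,-0.088]' >/dev/null
python3 -m jog '[0.3,0,0.1,0,0,0, 0.3,0,0.1,0,0,0, 0.3,0,0.1,0,0,0]'
python3 - <<'E'
from h import *
f,c=world("wrist"); cv2.imwrite("pics/w2.png",f["img"]); np.save("w2.npy",c); p,r=now(); print(p,r.round(3),np.degrees(np.arctan2(r[1,0],r[0,0])))
E
```

```text
time: 3.08
tool_pos: [0.5861, 0.2093, 0.2416]
tool_rot: [0.0, 0.684, 0.73, -0.0]
contact_force: [0.1, -0.1, -0.1]
gripper_width: 0.001
grasp_force: 0.0
[0.58630688 0.20907589 0.24183879] [[-0.065  0.998  0.001]
 [ 0.998  0.065 -0.   ]
 [-0.     0.001 -1.   ]] 93.7030931665785
```

View pics/w2.png

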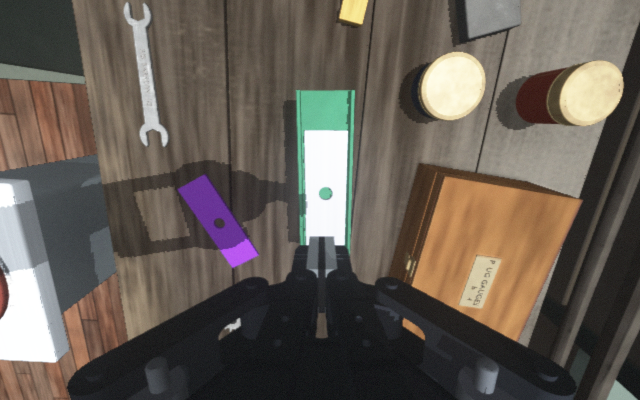

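The view shows the strip in the channel, with its far end at row ≈130, the hole at (325,193) and the channel's far end at row ≈90. The wooden box is well to the right.

```bash
python3 - <<'E'
from h import *
c=np.load("w2.npy"); im=cv2.imread("pics/w2.png"); b,g,r=[im[...,i].astype(int) for i in range(3)]
reg=np.zeros(b.shape,bool); reg[80:232,285:365]=1
z=c[...,2]
ch=reg&(z>.06)&(z<.09); rb=cv2.minAreaRect(c[ch][:,:2].astype(np.float32)*1000); print(rb,cv2.boxPoints(rb))
st=ch&(b>200)&(g>200)&(r>200); rb=cv2.minAreaRect(c[st][:,:2].astype(np.float32)*1000); print("strip",rb,cv2.boxPoints(rb),np.median(z[st]))
hole=ch&~(b>150); hole[:165]=0;hole[215:]=0;hole[:,:312]=0;hole[:,338:]=0; print("hole",hole.sum(),c[hole].mean(0))
bx=c[180:300,430:560]; print("box top z",np.median(bx[...,2]),"near corner",c[180,440])
a,R0=now()
E
```

```text
((590.1873168945312, 227.36846923828125), (60.04426193237305, 160.0475616455078), 3.8966293334960938) [[554.7964  305.16708]
 [565.6727  145.48947]
 [625.57825 149.56985]
 [614.7019  309.24747]]
strip ((591.820556640625, 208.20004272460938), (46.375404357910156, 117.38480377197266), 3.424842596054077) [[565.168   265.4024 ]
 [572.1805  148.22725]
 [618.4731  150.99768]
 [611.46063 268.17285]] 0.0753183072019397
hole 13 [0.59752632 0.19458373 0.07031586]
box top z 0.08628984361338107 near corner [0.71934511 0.22103018 0.07772208]
```

```bash

python3 -m jog '[0.4,0.02,0.4,0,0,0, 0.775,0.045,0.8,0,0,0, 0.775,0.045,1,0,0,0, 0.775,0.045,1,0,0,0]' >/dev/null
python3 -m jog '[0,0,0.3,0,0,0, 0,0,0.5,0,0,0, 0,0,0.5,0,0,0,0,0,0.5,0,0,0]'
python3 - <<'E'
from h import *
p,r=now();print(p)
print((p[:2]-[.5978,.1063])@[-.0669,.9978], (p[:2]-[.5978,.1063])@[.9978,.0669], manip.state()["contact_force"])
E
```

```text
time: 4.12
tool_pos: [0.5861, 0.2881, 0.0927]
tool_rot: [0.0, 0.683, 0.73, 0.001]
contact_force: [-0.3, -0.4, 0.8]
gripper_width: 0.001
grasp_force: 0.0
[0.5861123  0.28810509 0.09270891]
0.18218702641588772 0.0005007733528307504 [-0.25618998 -0.43734097  0.83541414]
```

```bash

python3 -m jog '[0,0,0.12,0,0,0, 0,0,0.21,0,0,0, 0,0,0.21,0,0,0]'
python3 -m jog '[-0.05,0,0,0,0,0, -0.1,0,0,0,0,0, -0.15,0,0,0,0,0, -0.2,0,0,0,0,0, -0.2,0,0,0,0,0]'
python3 -c "
from h import *
f,c=world('wrist'); cv2.imwrite('pics/w3.png',f['img']); np.save('w3.npy',c)"
```

```text
time: 4.5
tool_pos: [0.5853, 0.2884, 0.0701]
tool_rot: [0.0, 0.683, 0.73, 0.0]
contact_force: [1.3, 0.9, 4.9]
gripper_width: 0.002
grasp_force: 2.5
time: 5.12
tool_pos: [0.5865, 0.2675, 0.0701]
tool_rot: [0.0, 0.683, 0.73, -0.0]
contact_force: [0.3, -0.9, -0.6]
gripper_width: -0.003
grasp_force: 0.0
```

View pics/w3.png

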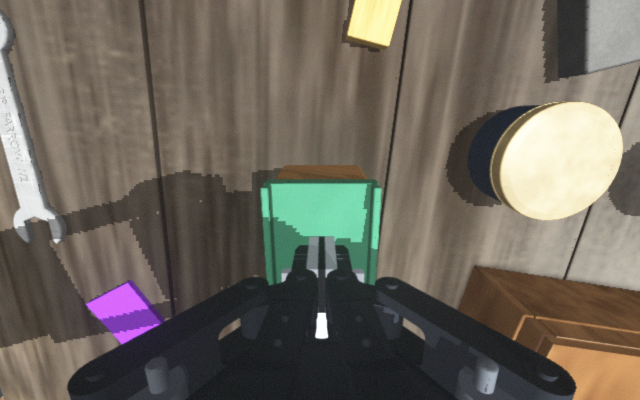

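The strip's end shows at row ≈272 on both sides of the fingers, which are down in the channel. I'll check where that end is relative to them.

```bash
python3 - <<'E'
from h import *
c=np.load("w3.npy"); im=cv2.imread("pics/w3.png")
for u in (284,288,292,352,358,362):
    for v in range(262,284,2): 
        p=c[v,u]; print(u,v,im[v,u],((p[:2]-[.5978,.1063])@[-.0669,.9978]).round(4),p[2].round(3))
E
```

```text
284 262 [ 95 123  63] 0.1549 0.07
284 264 [ 94 122  65] 0.1543 0.072
284 266 [ 93 119  62] 0.1524 0.07
284 268 [108 119  84] 0.151 0.07
284 270 [123 117 113] 0.1512 0.073
284 272 [131 124 119] 0.1505 0.074
284 274 [204 192 190] 0.1506 0.076
284 276 [209 197 191] 0.1492 0.076
284 278 [204 192 187] 0.1474 0.075
284 280 [179 168 163] 0.1463 0.075
284 282 [46 46 39] 0.1738 0.119
288 262 [ 94 123  62] 0.1551 0.071
288 264 [ 94 121  64] 0.1538 0.071
288 266 [ 99 124  69] 0.1526 0.071
288 268 [109 121  87] 0.1511 0.07
288 270 [125 121 112] 0.1514 0.073
288 272 [111 105 101] 0.1511 0.075
288 274 [65 64 58] 0.174 0.114
288 276 [41 41 36] 0.174 0.115
288 278 [37 41 32] 0.1744 0.117
288 280 [43 41 35] 0.1736 0.117
288 282 [40 39 34] 0.1744 0.12
292 262 [ 83 105  60] 0.155 0.071
292 264 [68 82 50] 0.1536 0.07
292 266 [54 61 43] 0.1693 0.099
292 268 [46 51 39] 0.169 0.101
292 270 [45 47 39] 0.1687 0.102
292 272 [44 45 38] 0.1741 0.112
292 274 [36 39 32] 0.1737 0.113
292 276 [42 44 36] 0.1739 0.115
292 278 [38 38 32] 0.1742 0.117
292 280 [41 39 34] 0.1742 0.118
292 282 [41 41 34] 0.1745 0.12
352 2
[... 413 characters left out ...]
537 0.071
358 266 [103 126  71] 0.152 0.07
358 268 [106 123  83] 0.1507 0.07
358 270 [134 126 122] 0.1505 0.072
358 272 [130 124 117] 0.1513 0.075
358 274 [199 188 184] 0.1505 0.076
358 276 [204 192 189] 0.1494 0.076
358 278 [197 185 182] 0.1477 0.075
358 280 [106 101  96] 0.1736 0.117
358 282 [46 48 43] 0.174 0.119
362 262 [ 98 125  69] 0.1554 0.071
362 264 [ 96 125  66] 0.1538 0.071
362 266 [ 95 124  66] 0.1525 0.071
362 268 [101 122  77] 0.1508 0.07
362 270 [123 121 111] 0.1512 0.073
362 272 [136 129 123] 0.1512 0.075
362 274 [201 192 186] 0.1502 0.075
362 276 [209 197 194] 0.1492 0.076
362 278 [209 199 194] 0.1471 0.074
362 280 [207 199 194] 0.1458 0.074
362 282 [135 127 123] 0.169 0.112
```

```bash

python3 -m jog '[-0.06,0,-0.01,0,0,0, -0.14,0,-0.01,0,0,0, -0.22,0,-0.01,0,0,0, -0.3,0,-0.01,0,0,0, -0.38,0,-0.01,0,0,0, -0.46,0,-0.01,0,0,0, -0.54,0,-0.01,0,0,0, -0.59,0,-0.01,0,0,0]'
python3 -m jog '[0,0,0,0,0,0, 0.05,0,0,0,0,0, 0.1,0,-0.3,0,0,0, 0.1,0,-0.8,0,0,0, 0.1,0,-0.8,0,0,0]'
python3 - <<'E'
from h import *
f,c=world('top'); cv2.imwrite('pics/t2.png',f['img']); np.save('t2.npy',c)
im=f['img'];v0=187
for v in (185,187,189):
  m=(im[v,240:335].min(-1)>170); u=np.flatnonzero(m)+240; print(v,u.min(),u.max(),c[v,u.min()],c[v,u.max()])
print(now()[0])
E
```

```text
time: 6.18
tool_pos: [0.5906, 0.2089, 0.0714]
tool_rot: [-0.0, 0.683, 0.73, 0.0]
contact_force: [-0.8, 1.5, -0.2]
gripper_width: -0.001
grasp_force: 0.8
time: 6.8
tool_pos: [0.5931, 0.2207, 0.1575]
tool_rot: [0.003, 0.683, 0.73, 0.004]
contact_force: [-0.0, 0.3, 0.3]
gripper_width: -0.003
grasp_force: 0.0
185 285 326 [0.59716815 0.17953127 0.07230865] [0.60917535 0.05500582 0.00165865]
187 285 325 [0.55382156 0.15260129 0.40814223] [0.59427766 0.05855979 0.07576051]
189 286 325 [0.58471146 0.17577176 0.07601334] [0.58804049 0.05839957 0.07739513]
[0.59150326 0.22024652 0.15451772]
```

The strip now sticks out about 47 mm past the lip. Next is the grasp at its end.

```bash

python3 -m jog '[-0.2,0,-0.2,0,0,0, -0.5,0,-0.2,0,0,0, -0.75,0,-0.2,0,0,0, -0.75,0,-0.2,0,0,0]' 85 >/dev/null
python3 -m jog '[-0.3,0,0,0,0,0, -0.75,0,0,0,0,0, -0.75,0,0,0,0,0, -0.75,0,0,0,0,0, -0.75,0,0,0,0,0]'
python3 - <<'E'
from h import *
u=np.array([-.0669,.9978]); p=np.array([.5978,.1063])-.0349*u
a,r=now(); delta(a,r,[*p,.051],yaw(93.84))
E
```

```text
time: 7.98
tool_pos: [0.5996, 0.0707, 0.1712]
tool_rot: [-0.0, 0.683, 0.731, -0.0]
contact_force: [0.0, 0.0, 0.6]
gripper_width: 0.999
grasp_force: 0.0
shift [0.007 0.007 1.202] turn [-0.0001 -0.0001  0.0002]
```

```bash

python3 -m jog '[0.01,0.01,0.4,0,0,0, 0.01,0.01,0.8,0,0,0, 0.01,0.01,1,0,0,0]' >/dev/null
python3 -m jog '[0,0,0.1,0,0,0, 0,0,0.2,0,0,0, 0,0,0.2,0,0,0, 0,0,0.2,0,0,0]'
python3 -m jog '[0,0,0,0,0,0, 0,0,0,0,0,0, 0,0,0,0,0,0, 0,0,0,0,0,0, 0,0,0,0,0,0, 0,0,0,0,0,0]' 30
```

```text
time: 8.85
tool_pos: [0.6015, 0.0708, 0.0524]
tool_rot: [0.001, 0.683, 0.73, 0.001]
contact_force: [-0.4, -0.2, 0.1]
gripper_width: 0.994
grasp_force: 0.0
time: 9.6
tool_pos: [0.6009, 0.0707, 0.0517]
tool_rot: [0.0, 0.683, 0.73, 0.0]
contact_force: [-1.3, -0.7, 4.7]
gripper_width: 0.521
grasp_force: 60.6
```

```bash

python3 -m jog '[0,0,-0.1,0,0,0, 0,0,-0.3,0,0,0, 0,0,-0.6,0,0,0, 0,0,-1,0,0,0, 0,0,-1,0,0,0, 0,0,-1,0,0,0]'
python3 -c "
from h import *
f,c=world('wrist'); cv2.imwrite('pics/w4.png',f['img']); np.save('w4.npy',c);print(now())"
```

```text
time: 10.35
tool_pos: [0.6001, 0.0708, 0.1507]
tool_rot: [-0.0, 0.683, 0.73, -0.0]
contact_force: [-0.5, 1.1, -3.1]
gripper_width: 0.521
grasp_force: 61.6
(array([0.59954509, 0.0707645 , 0.14964288]), array([[-6.64856058e-02,  9.97783392e-01, -2.82249976e-03],
       [ 9.97787374e-01,  6.64857415e-02, -4.58339422e-05],
       [ 1.41923643e-04, -2.81930192e-03, -9.99996016e-01]]))
```

View pics/w4.png

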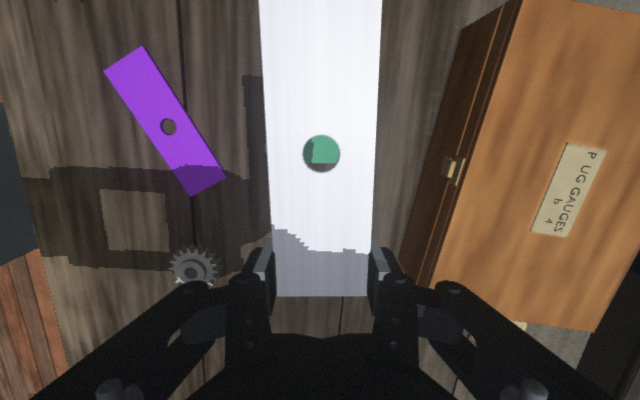

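The strip is held level between the pads, with its hole at (321,153) and its near end at row ≈297. I'll measure its pose in the tool frame.

```bash
cat > meas.py <<'E'
from h import *
s=manip.state(); f=manip.grab_frame("wrist"); T=np.array(f["T_tool_cam"])
c=cloud(f)@T[:3,:3].T+T[:3,3]; im=f["img"]
m=(abs(c[...,0]-.04)<.1)&(abs(c[...,1])<.028)&(c[...,2]<.005)&(c[...,2]>-.06)&(im.min(-1)>100)
m[300:]=0
P=c[m]; P=P[(P[:,0]>.015)]
A=np.c_[P[:,0],P[:,1],np.ones(len(P))]
for _ in range(3):
    k=np.linalg.lstsq(A,P[:,2],rcond=None)[0]; e=abs(A@k-P[:,2])<.003; A,P=A[e],P[e]
print("top face z=ax+by+c",k.round(4),len(P),"x",P[:,0].min(),P[:,0].max())
xs=P[:,0]; 
for x in (.03,.05,.07,.09):
    q=P[abs(xs-x)<.004]; print("x",x,"y edges",np.percentile(q[:,1],[.5,99.5]).round(4))
g=cv2.cvtColor(im,cv2.COLOR_BGR2GRAY); h=(g[125:185,290:355]<175).astype(np.uint8)
n,l,st,ce=cv2.connectedComponentsWithStats(h); i=1+np.argmax(st[1:,4]); u,v=ce[i]+[290,125]; print("hole px",u,v,st[i])
d=T[:3,:3]@np.array([(u-f["cx"])/f["fx"],-(v-f["cy"])/f["fy"],-1]); o=T[:3,3]
t=(k[0]*o[0]+k[1]*o[1]+k[2]-o[2])/(d[2]-k[0]*d[0]-k[1]*d[1]); print("hole tool",(o+t*d).round(4))
for uu in (300,345):
    d=T[:3,:3]@np.array([(uu-f["cx"])/f["fx"],-(297-f["cy"])/f["fy"],-1])
    t=(k[0]*o[0]+k[1]*o[1]+k[2]-o[2])/(d[2]-k[0]*d[0]-k[1]*d[1]); print("row297",(o+t*d).round(4))
E
python3 meas.py
```

```text
top face z=ax+by+c [ 0.0177 -0.0012 -0.023 ] 26009 x 0.015004555143719817 0.11509732497964784
x 0.03 y edges [-0.0219  0.0236]
x 0.05 y edges [-0.022   0.0236]
x 0.07 y edges [-0.0221  0.0235]
x 0.09 y edges [-0.0221  0.0234]
hole px 320.7520510483136 153.45761166818596 [  13   10   37   38 1097]
hole tool [ 0.0576  0.0007 -0.022 ]
row297 [-0.0132 -0.0097 -0.0232]
row297 [-0.0132  0.0127 -0.0233]
```

```bash
cat >> h.py <<'E'
psi=np.radians(-14.05); B=np.array([.613,-.206,.090]); c30,s30=np.cos(np.pi/6),np.sin(np.pi/6)
xb=np.array([c30*np.cos(psi),c30*np.sin(psi),s30]); yb=np.array([-np.sin(psi),np.cos(psi),0]); zb=np.cross(xb,yb)
Rb=np.stack([xb,yb,zb],1)
xs=np.array([1,0,.0177]); xs/=np.linalg.norm(xs); ys=np.array([0,-1.,0]); Rst=np.stack([xs,ys,np.cross(xs,ys)],1)
ps=np.array([.0574,.0007,-.0170])
def ins(sx,sz,sy=0,Rs=Rb):
    Rt=Rs@Rst.T; return B+Rb@np.array([sx,sy,sz])/1000-Rt@ps,Rt
def strip():
    p,r=now(); q=Rb.T@(p+r@ps-B)*1000; return q,R.from_matrix(Rb.T@r@Rst).as_rotvec(degrees=True)
E
python3 - <<'E'
from h import *
a,b=now()
for q,Q in [((.60,.05,.24),yaw(93.8)),((.52,-.01,.25),yaw(57)),((.48,-.09,.25),yaw(20)),((.46,-.17,.22),yaw(-14.05)),ins(-100,25),ins(-90,11)]:
    print(np.round(q,3)); delta(a,b,q,Q); a,b=np.array(q),Q
E
```

```text
[0.6  0.05 0.24]
shift [-0.208 -0.01  -0.909] turn [-0.0012 -0.0001  0.0001]
[ 0.52 -0.01  0.25]
shift [-0.546 -0.838 -0.1  ] turn [0.     0.     0.2044]
[ 0.48 -0.09  0.25]
shift [-0.889  0.1    0.   ] turn [0.     0.     0.2056]
[ 0.46 -0.17  0.22]
shift [-0.462  0.683  0.3  ] turn [0.     0.     0.1892]
[ 0.478 -0.171  0.018]
shift [ 0.176 -0.029  2.025] turn [-0.      0.1723 -0.    ]
[ 0.493 -0.175  0.01 ]
shift [ 0.098 -0.     0.142] turn [0. 0. 0.]
```

```bash

python3 -m jog '[0,0,-0.2,0,0,0, -0.1,0,-0.5,0,0,0, -0.2,0,-0.9,0,0,0, -0.2,0,-0.9,0,0,0]' >/dev/null
python3 -m jog '[-0.09,-0.14,0,0,0,0.034, -0.18,-0.28,0,0,0,0.068, -0.27,-0.42,-0.1,0,0,0.102, -0.36,-0.56,-0.1,0,0,0.136, -0.45,-0.7,-0.1,0,0,0.17, -0.55,-0.84,-0.1,0,0,0.204]'
python3 -m jog '[-0.15,0.01,0,0,0,0.034, -0.3,0.03,0,0,0,0.068, -0.45,0.05,0,0,0,0.102, -0.6,0.07,0,0,0,0.136, -0.75,0.08,0,0,0,0.17, -0.89,0.1,0,0,0,0.206]' >/dev/null
python3 -m jog '[-0.08,0.11,0.05,0,0,0.032, -0.15,0.22,0.1,0,0,0.064, -0.23,0.34,0.15,0,0,0.096, -0.31,0.46,0.2,0,0,0.128, -0.39,0.57,0.25,0,0,0.16, -0.46,0.68,0.3,0,0,0.189, -0.46,0.68,0.3,0,0,0.189, -0.46,0.68,0.3,0,0,0.189]'
python3 - <<'E'
from h import *
a,b=now()
for q,Q in [ins(-40,70),ins(-30,30),ins(-30,12),ins(-30,2.5)]:
    print(np.round(q,3)); delta(a,b,q,Q); a,b=np.array(q),Q
E
```

```text
time: 11.7
tool_pos: [0.5206, -0.0094, 0.2495]
tool_rot: [-0.001, 0.879, 0.476, -0.001]
contact_force: [0.5, 0.5, -2.1]
gripper_width: 0.518
grasp_force: 61.9
time: 13.45
tool_pos: [0.4617, -0.1687, 0.2206]
tool_rot: [-0.001, 0.993, -0.121, -0.001]
contact_force: [-0.6, 0.4, -2.0]
gripper_width: 0.519
grasp_force: 61.8
[ 0.506 -0.179  0.086]
shift [ 0.459 -0.01   1.341] turn [-0.0005  0.1727  0.0006]
[ 0.534 -0.186  0.057]
shift [0.093 0.    0.402] turn [0. 0. 0.]
[ 0.543 -0.188  0.041]
shift [-0.003 -0.     0.18 ] turn [0. 0. 0.]
[ 0.548 -0.189  0.033]
shift [-0.002  0.     0.095] turn [0. 0. 0.]
```

```bash

python3 -m jog '[0.05,0,0,0,0.035,0, 0.1,0,0,0,0.07,0, 0.15,0,0.1,0,0.105,0, 0.25,0,0.3,0,0.14,0, 0.35,0,0.5,0,0.173,0, 0.46,-0.01,0.8,0,0.173,0, 0.46,-0.01,1,0,0.173,0, 0.46,-0.01,1,0,0.173,0]'
python3 - <<'E'
from h import *
a,b=now(); print(strip()); delta(a,b,*ins(-30,30))
E
python3 meas.py
```

```text
time: 14.45
tool_pos: [0.5054, -0.1779, 0.1185]
tool_rot: [0.031, 0.957, -0.117, 0.264]
contact_force: [0.4, -0.4, -2.4]
gripper_width: 0.52
grasp_force: 61.9
(array([-24.87746816,   0.43560256,  98.10731642]), array([0.15365189, 0.18558462, 0.07733166]))
shift [-0.061  0.006  0.682] turn [-0.0009  0.001   0.0004]
top face z=ax+by+c [ 0.0156  0.001  -0.0227] 26178 x 0.01500202845433874 0.11561287253393762
x 0.03 y edges [-0.0234  0.0221]
x 0.05 y edges [-0.0234  0.0222]
x 0.07 y edges [-0.0235  0.022 ]
x 0.09 y edges [-0.0235  0.022 ]
hole px 320.4471468662301 152.56220767072028 [  12   10   38   36 1069]
hole tool [ 0.0587 -0.0008 -0.0218]
row297 [-0.0125 -0.0111 -0.0229]
row297 [-0.0126  0.0112 -0.0229]
```

```bash
sed -i 's/^ps=.*/ps=np.array([.0578,0,-.0170])/' h.py
python3 -m jog '[-0.02,0,0.2,0,0,0, -0.05,0,0.45,0,0,0, -0.065,0,0.68,0,0,0, -0.065,0,0.68,0,0,0, -0.065,0,0.68,0,0,0]'
python3 - <<'E'
from h import *
a,b=now(); print(strip()); delta(a,b,*ins(-30,12)); delta(a,b,*ins(-30,2.5))
f,c=world('wrist'); cv2.imwrite('pics/w5.png',f['img']); np.save('w5.npy',c)
E
```

```text
time: 15.12
tool_pos: [0.5365, -0.1871, 0.0617]
tool_rot: [0.033, 0.956, -0.117, 0.268]
contact_force: [0.1, 0.2, -2.4]
gripper_width: 0.518
grasp_force: 62.0
(array([-25.03569865,  -0.20827469,  33.17760608]), array([-0.00389018, -0.26783738,  0.0704041 ]))
shift [-0.055 -0.003  0.208] turn [ 0.     -0.0015  0.0004]
shift [-0.057 -0.003  0.303] turn [ 0.     -0.0015  0.0004]
```

View pics/w5.png

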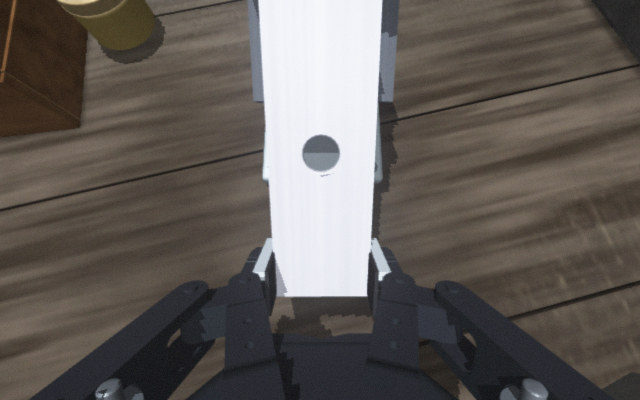

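The strip is centred over the bed: the bed's lower corners at (255,100) and (392,100) are symmetric about it. Lowering onto the button.

```bash

python3 -m jog '[-0.03,0,0.07,0,0,0, -0.05,0,0.15,0,0,0, -0.05,0,0.21,0,0,0, -0.05,0,0.26,0,0,0, -0.05,0,0.3,0,0,0, -0.05,0,0.3,0,0,0]'
python3 - <<'E'
from h import *
a,b=now(); print(strip()); delta(a,b,*ins(-30,2)); delta(a,b,*ins(20,2))
E
```

```text
time: 15.92
tool_pos: [0.5465, -0.1894, 0.0311]
tool_rot: [0.033, 0.956, -0.117, 0.266]
contact_force: [-1.3, 0.3, -2.0]
gripper_width: 0.516
grasp_force: 62.1
(array([-31.33265438,  -0.05195668,   1.42541971]), array([ 0.03106093, -0.09629014,  0.03231122]))
shift [ 0.013 -0.001 -0.006] turn [-0.0002 -0.0005  0.0002]
shift [ 0.513 -0.     0.003] turn [-0.0002 -0.0005  0.0002]
```

```bash

python3 -m jog '[0.07,0,-0.005,0,0,0, 0.14,0,-0.005,0,0,0, 0.21,0,-0.005,0,0,0, 0.28,0,-0.005,0,0,0, 0.35,0,-0.005,0,0,0, 0.42,0,-0.005,0,0,0, 0.49,0,-0.005,0,0,0, 0.49,0,-0.005,0,0,0]'
python3 - <<'E'
from h import *
a,b=now(); print(strip()); delta(a,b,*ins(25,0)); print(Rb.T@manip.state()["contact_force"])
E
python3 meas.py | head -1
```

```text
time: 16.92
tool_pos: [0.5886, -0.2004, 0.0591]
tool_rot: [0.033, 0.956, -0.117, 0.268]
contact_force: [2.0, -2.3, -0.9]
gripper_width: 0.522
grasp_force: 62.1
(array([20.25232909, -0.47187658,  4.09103272]), array([-0.03728037, -0.35318818,  0.04250159]))
shift [ 0.045 -0.005  0.038] turn [ 0.0002 -0.002   0.0002]
[ 1.67487787 -1.78835629 -2.05117657]
top face z=ax+by+c [ 0.0133  0.0012 -0.0227] 20258 x 0.015003224049571995 0.1156976535485369
```

```bash

python3 -m jog '[0.015,0,0.01,0,0,0, 0.03,0,0.015,0,0,0, 0.03,0,0.015,0,0,0, 0.03,0,0.015,0,0,0]'
python3 - <<'E'
from h import *
print(strip(), Rb.T@manip.state()["contact_force"])
E
python3 -m jog '[0.015,0,0,0,0,0, 0.03,0,0,0,0,0, 0.03,0,0,0,0,0, 0.03,0,0,0,0,0]'
python3 - <<'E'
from h import *
print(strip(), Rb.T@manip.state()["contact_force"])
f,c=world('wrist'); cv2.imwrite('pics/w6.png',f['img'])
E
```

```text
time: 17.48
tool_pos: [0.5899, -0.2003, 0.0572]
tool_rot: [0.033, 0.956, -0.117, 0.266]
contact_force: [0.6, -0.8, -0.8]
gripper_width: 0.519
grasp_force: 62.1
(array([ 2.05040561e+01, -8.90680106e-03,  1.63691986e+00]), array([ 0.02635957, -0.10095599,  0.03298947])) [ 0.25000718 -0.5967605  -1.07576616]
time: 17.98
tool_pos: [0.5925, -0.2008, 0.0588]
tool_rot: [0.033, 0.956, -0.117, 0.266]
contact_force: [-1.0, 0.7, -1.7]
gripper_width: 0.521
grasp_force: 62.0
(array([23.51869021,  0.05824959,  1.67889232]), array([ 0.03159564, -0.09599402,  0.03875667])) [-1.87452882  0.41146034 -0.93535722]
```

View pics/w6.png

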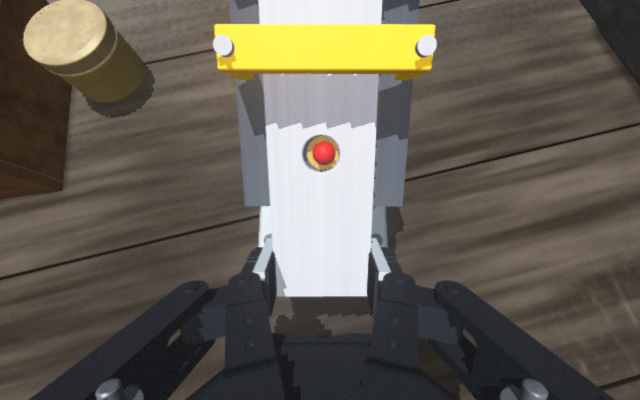

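The button shows up through the hole at (323,153), centred. I'll seat the strip against the stop and down on the bed.

```bash

python3 -m jog '[0.01,0,0.008,0,0,0, 0.02,0,0.012,0,0,0, 0.02,0,0.012,0,0,0, 0.02,0,0.012,0,0,0]' | grep -E "time|force"
python3 -c "
from h import *
print(strip(), Rb.T@manip.state()['contact_force'])"
python3 -m jog '[0.01,0,0.005,0,0,0, 0.02,0,0.005,0,0,0, 0.02,0,0.005,0,0,0]' | grep -E "time|force"
python3 -c "
from h import *
print(strip(), Rb.T@manip.state()['contact_force'])"
```

```text
time: 18.52
contact_force: [-8.8, 0.9, 2.0]
grasp_force: 62.7
(array([23.64447855,  0.1437271 ,  0.04924579]), array([0.06546144, 0.12371331, 0.04431459])) [-6.61563575 -1.3077571   6.09409337]
time: 18.9
contact_force: [-17.0, 2.5, 4.3]
grasp_force: 63.3
(array([23.78684049,  0.20814163, -0.91517009]), array([0.09500317, 0.3400571 , 0.0547611 ])) [-12.67980658  -1.70337375  12.27921477]
```

```bash

python3 -m jog '[-0.015,0,-0.005,0,0,0, -0.015,0,-0.005,0,0,0]' | grep -E "contact"
python3 -m jog '[0,0,0,0,0,0,0,0,0,0,0,0,0,0,0,0,0,0,0,0,0,0,0,0,0,0,0,0,0,0]' 85 
python3 -m jog '[0,0,-0.1,0,0,0, 0,0,-0.3,0,0,0, 0,0,-0.6,0,0,0, 0,0,-1,0,0,0, 0,0,-1,0,0,0, 0,0,-1,0,0,0]'
python3 - <<'E'
from h import *
f,c=world('wrist'); cv2.imwrite('pics/w7.png',f['img']); im=f['img']
q=(c-B)@Rb*1000; m=(abs(q[...,1])<21)&(q[...,0]>-43)&(q[...,0]<52)&(im.min(-1)>120)&(abs(q[...,2])<30)
P=q[m]; print(len(P),np.linalg.lstsq(np.c_[P[:,:2],np.ones(len(P))],P[:,2],rcond=None)[0],np.median(P,0))
m=(abs(q[...,2]-5)<4)&(im.min(-1)>110)&(abs(q[...,1])<15)&(q[...,0]<40); print("lower end",q[m][:,0].min())
b,g,r=[im[...,i].astype(int) for i in range(3)]; red=(r>130)&(g<90)&(b<90)&(abs(q[...,0]-25)<15)&(abs(q[...,1])<12); print("red",red.sum(),np.median(q[red],0),q[red][:,2].max())
E
```

```text
contact_force: [-10.4, 1.4, 0.3]
time: 19.77
tool_pos: [0.5955, -0.2017, 0.0595]
tool_rot: [0.033, 0.956, -0.117, 0.267]
contact_force: [-0.1, -1.6, 0.4]
gripper_width: 0.994
grasp_force: 0.0
time: 20.52
tool_pos: [0.5449, -0.1891, 0.1448]
tool_rot: [0.033, 0.956, -0.118, 0.266]
contact_force: [0.5, 0.0, -0.3]
gripper_width: 0.997
grasp_force: 0.0
6240 [-1.30882691e-03 -1.60062267e-03  6.10834890e+00] [ 7.19630343 -0.01265506  6.16808352]
lower end -46.86706663902624
red 50 [22.35057844 -1.14618201  7.79519462] 10.646977499673982
```

View pics/w7.png

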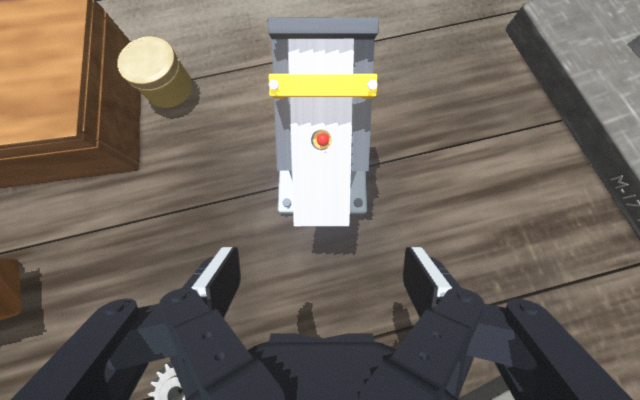

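The strip lies flat on the bed with its upper end at the stop (row ≈38). The button is up through the hole at (322,140), and the gripper is clear. Handing in.

```bash
python3 -c "
from plant import manip
print(manip.job_done())"
```

```text
the job is handed in; nothing more can be done
None
```

The strip is locked flat on the bed against the end stop, with the red button up through its hole; it is released, the gripper is clear, and the job was handed in after about 21 s of the 58 s allowed (no verdict was returned).

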